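# Press a heel lift at the set spring load

### The job

Contact cement on the heel lifts has dried and they are ready to be bonded in the small screw press. Lay the loose black heel lift squarely on top of the one that already sits between the posts of the pulled-out tray, then push the tray gently in by its upright front flange until it is fully home against its stop. Then turn the T-handle clockwise (seen from above) until the needle of the press's gauge stands at the tip of the setting tab on the dial's rim, without letting the needle run clearly past the tab on the way, and let go of the handle; turn it without leaning on it, since only the springs should load the lifts. The needle must still stand at the tab, with the lifts left under load. Leave the setting tab and the other things on the bench as they are.

Things in the scene. Friction and masses are not known exactly. Their poses are not given: they have to be found in the camera images.
- lift: The loose heel lift: black rubber heel blank, D-shaped from above (x -32 to +32 mm, y -30 to +30 mm), 18 mm thick, about 60 g. Lies flat on the bench on the right at the start. Origin: centre of its underside; z up. Best gripped across y (60 mm wide).
- press: Screw press, bolted down (place and yaw differ from run to run). Origin under the base, on the screw axis; x to its rear (the way the tray goes in), y to its left. Base 105 x 245 x 22 mm; columns of 16 mm diameter at y = +-88 mm, 182 mm high, with coil springs above the crosshead. Gauge on the left, y = 109 to 221 mm, up to 125 mm high.
- crosshead (a joint): Sprung crosshead (m), 0 at rest, up positive, at z 106 to 130 mm; it holds the screw's nut. Load lifts it: 3 N/mm after 9 N preload and 8 N of weight. Pulling or pressing on the T-handle along its axis lifts or unloads it too and falsifies the gauge until the handle is let go: keep the vertical force small and follow the handle's height.
- tray (a joint): Slide of the tray (m): 0 = fully out towards the robot, 0.100 = home against the stop; starts between 0 and 0.015. Friction about 2 N; the stop has a thin hard-rubber buffer, a push of 5 to 10 N is enough. Plate 94 x 82 mm, its top 40 mm above the bench.
- nest (a point): Centre of the top of the under-lift (14 mm thick, same outline, fixed on the tray), 54 mm above the bench: the loose lift's underside goes here, its x axis along this x (= press x). Press x = -0.1 + tray joint. Posts of 7 mm diameter at nest x = +-39, y = +-19 mm rise 10 mm above it (3.5 mm play each way in x); sides open for fingers.
- flange: The tray's upright push flange. Origin: middle of the front (robot-side) face of it, 58 mm above the bench, 92 mm ahead of the nest; axes as the press. 60 mm wide, 6 mm thick, 36 to 72 mm above the bench; an 11 mm round bead on top reaches 77.5 mm and stands 2.5 mm proud of the face. Push along press +x.
- handle (a point): Centre of the T-handle's bar, on the screw axis: bar 64 mm long (its x axis), 13 mm thick (y), 20 mm high, 208 mm above the bench at screw 0, 3 mm lower per rad (until the pad bears). Below it a 13 mm thick neck, 8 mm free, then a 24 mm collar. Bar yaw = press yaw minus screw joint. Grip it from above across its thickness.
- screw (a joint): Angle of screw and T-handle (rad), growing clockwise from above; range 0 to 7.5, starts between 0 and 0.5. One rad moves the screw 3 mm down in the crosshead. The pad meets the laid lift somewhere from 1.0 to 1.8 rad; after that the handle keeps its height and the crosshead rises 3 mm per rad. Stays where it is left; takes 0.2 to 0.35 N m.
- needle (a joint): Gauge needle (rad): 0 = no load, grows clockwise seen from the robot, 0.2 rad per mm of crosshead rise, so 0.6 rad per rad of screw under load; scale ends at 1.8. Black needle 48 mm long on a white sloping dial with a tick every 0.2 rad.
- tab (a joint): Setting tab (rad), same pivot, zero and direction as the needle: dark pointed block in an arc slot near the rim of the dial. Set between 0.75 and 1.25; must not be moved. Needle at the tab means both joints are equal.
- needle_tip (a point): Tip of the needle, 48 mm from its pivot.
- tab_tip (a point): Tip of the setting tab, 48 mm from the needle's pivot. Its y axis points radially outwards from the pivot, z across it in the direction in which the needle moves under rising load, x into the dial.
- pad: Pressure pad under the screw (does not turn): steel disc of 54 mm diameter, 9 mm thick. Its foot was screwed in and locked by hand, so with screw and crosshead at 0 its underside is 75.2 to 77.2 mm above the bench (top of the laid lift: 72 mm), and 3 mm lower per rad of screw. Origin on the screw axis, 76.2 mm under its underside. It must never press on the lift with over 55 N.
- glue_tin: Bystander: round cement tin, 74 mm wide, 72 mm high, right of the press.
- tack_tin: Bystander: shallow round tin, 61 mm wide, 22 mm high, on the right.
- thread_1: Bystander: bobbin of dark thread standing up, 38 mm diameter, 50 mm high, on the right.
- thread_2: Bystander: bobbin of pale thread standing up, 38 mm diameter, 50 mm high, nearer to the robot than the lift.
- spanner: Bystander: flat open spanner, 183 mm long, left of the tray.
- foot_plate: Bystander: steel foot plate with two cheeks, 130 x 84 x 33 mm, on the left near the robot.
Mind the look-alikes: they are no part of the job. What is shaped like the lift but red is not meant.

How it is judged:
On the way, in this order (a step that is already met when the one before it is completed fails the run):
1. the loose lift lies squarely on the under-lift in the pulled-out tray and has been let go (horizontal distance between lift and nest below 0.007 m and z of lift in the frame of nest between -0.003 and 0.003 m and angle between the x axis of lift and the x axis of nest, either way round below 0.14 rad and angle between lift's own z axis and vertical below 0.1 rad and value of joint tray below 0.06 m and contact force between the fingers and lift below 0.3 N and linear speed of lift below 0.02 m/s), for 0.2 s.
2. the tray is home with the lift on it, and the screw does not press yet (horizontal distance between lift and nest below 0.007 m and z of lift in the frame of nest between -0.003 and 0.003 m and angle between the x axis of lift and the x axis of nest, either way round below 0.14 rad and angle between lift's own z axis and vertical below 0.1 rad and value of joint tray above 0.0975 m and value of joint needle below 0.25 rad), for 0.2 s.
At the end, for the whole second after the job is handed in: The tray is home (within 2.5 mm), the loose lift lies square on the under-lift (centres within 7 mm, 0.14 rad), the pad presses on it and the released, resting needle's tip is within 5 mm (0.1 rad) of the tab's tip (horizontal distance between lift and nest below 0.007 m and z of lift in the frame of nest between -0.003 and 0.003 m and angle between the x axis of lift and the x axis of nest, either way round below 0.14 rad and angle between lift's own z axis and vertical below 0.1 rad and value of joint tray above 0.0975 m and z of needle_tip in the frame of tab_tip between -0.005 and 0.005 m and y of needle_tip in the frame of tab_tip above -0.02 m and contact force between pad and lift above 12 N and velocity of joint needle below 0.05 rad/s); the robot touches nothing.
It fails at once if the pad presses on the lift with more than 55 N (the spring load itself is at most about 36 N at the tab; the rest is pushing down on the handle) (contact force between pad and lift above 55 N).
It fails at once if the needle runs more than 12 mm (0.25 rad) past the tab (z of needle_tip in the frame of tab_tip above 0.012 m).
It fails at once if the tray is pushed with more than 40 N (contact force between the fingers and flange above 40 N).
It fails at once if the setting tab is shifted (by more than 6 mm) (distance of tab_tip from where it was at the start of the episode above 0.006 m).
It fails at once if another thing on the bench is pushed about (by more than 30 mm) (distance of any of glue_tin, tack_tin, thread_1, thread_2, spanner, foot_plate from where it was at the start of the episode above 0.03 m).
It also fails if it takes over 67 s, if anything falls off the work surface, if the arm or the gripper's body presses on something with over 40 N, if the wrist force passes 120 N, or if a joint passes its speed limit or range.

### The arm

A 6-joint arm with a two-finger parallel gripper is mounted at the origin on the work surface; the furniture and walls round the work are solid. World frame = base frame: x ahead of the robot, y to its left, z up, the work surface at z = 0. Lengths are in m, angles in rad, forces in N, time in s.
With the tool pointing down it reaches from about 0.425 to 1.125 m from the base axis. Payload 14.9 kg.
Tool frame: the origin (TCP) lies on the centre line of the jaws, within the pads' length; the fingertips stand 25 mm ahead of it and the grasp point (between the pads) lies 6 mm ahead of it; z points along the fingers, x is the direction in which the jaws open and shut, and the axes are right-handed (so a half turn about z gives the same grasp; the last joint's range is limited). The gripper opens to 91 mm and grips with 3 to 60 N. Pads are 32 mm wide; open, the fingers measure 118 mm over their backs; the gripper's body (76 mm by 178 mm) begins 60 mm behind the grasp point.
Start: joints at [-1.232, 0.379, 1.734, -0, 1.028, -0.033], TCP at [0.254, -0.652, 0.239] pointing down, gripper open.
Joint ranges: [-2.77, 2.77], [-0.74, 2.19], [0, 2.66], [-1.06, 4.2], [0.31, 2.87], [-3.08, 3.08]. Speed limits (rad/s): [1.89, 1.89, 2.39, 3.14, 3.14, 3.14].

### API

Orientations are given as [roll, pitch, yaw] about the fixed x, y, z axes, in that order (R = Rz(yaw) Ry(pitch) Rx(roll)).
In Python, from station import goto, movel, goto_joints, move_gripper, sleep, ik, state, get_image, Unreachable, job_done gives the robot as it stands. Calls block until the motion is done:
- goto(position, orientation): joint-space move of the TCP to a pose.
- movel(position, max_speed=0.15, rotation=None): straight line of the TCP; rotation=None keeps the orientation; max_speed is the mean speed in m/s.
- goto_joints(angles): joint-space move.
- move_gripper(opening, strength=None): finger opening in m; strength is the grip in N (None keeps the last); returns when the fingers have stopped.
- sleep(seconds).
- ik(position, orientation): joint angles nearest the present ones, or None.
- state(): the state.
- get_image(name): name is "scene" or "top" or "wrist"; returns a dict with "img" (420x560x3 uint8, blue, green, red), "z_map" (420x560 float32, m along the optical axis (not along the pixel's ray), 0 where there is no reading), "fx", "fy", "cx", "cy" (pixels), "xyz" and "attitude" of the camera in the world. Camera axes: x right, y down, z forward; pixel columns grow to the right and rows downward; lengths in m; the calibration is good to about 2 mm. A picture is of the moment at which its call begins.
A pose or a line that the arm cannot do raises Unreachable and nothing moves.
- job_done(): hands the job in, once; it reports no verdict.
The state is a dict: "time_s": time; "joint_pos": joint angles; "dq": joint speeds; "tau": joint torques, N m; "tool_pos": TCP position; "tool_rot": TCP orientation; "ft_force": force on the tool from outside, world axes, zero at the start; "moment": the same for the moment, N m; "grip_width": finger opening in m.
Only numpy, scipy, OpenCV 4.12 (cv2) and the standard library are available. Lean on these libraries where they do the work, as an engineer would, in place of code of your own. Each camera call takes 0.05 s, during which the arm holds its last target.

## Working session

There is one attempt and no reset: what is moved stays moved. The work goes in short steps, each a Python script; the robot and the scene stay as the last script left them, time stands still between calls to the robot, and variables do not carry over. Pictures are saved under pics/ and viewed, and the job is handed in when it is done.

```bash
ls; mkdir -p pics
python3 - <<'E'
from station import *
import cv2,numpy as np,pickle
s=state();print(s)
for n in ["scene","top","wrist"]:
    d=get_image(n);cv2.imwrite(f"pics/{n}0.png",d["img"]);pickle.dump(d,open(f"pics/{n}0.pkl","wb"))
    print(n,d["fx"],d["fy"],d["cx"],d["cy"],d["xyz"],d["attitude"])
E
```

```text
pics
{'time_s': 0.0, 'joint_pos': array([-1.23232090e+00,  3.79424934e-01,  1.73477667e+00,  6.43044662e-07,
        1.02850356e+00, -3.33443003e-02]), 'dq': array([-0.00131493,  0.0007215 ,  0.00027889, -0.00015749, -0.00058846,
       -0.00035637]), 'tau': array([-6.15054232e-04, -7.63742280e+01, -4.34362185e+01,  6.50062412e-02,
        4.25655849e-02, -1.82123395e-04]), 'tool_pos': array([ 0.25416088, -0.65183121,  0.23827883]), 'tool_rot': array([-3.14155501e+00,  1.11187538e-03, -1.19897691e+00]), 'ft_force': array([-0.57095734, -0.03101775,  0.26704557]), 'moment': array([-0.04089063,  0.05507501,  0.03267408]), 'grip_width': 0.0910467210179053}
scene 490.3384413812773 490.3384413812773 272.75792592403917 209.831843754381 [-0.06607766  0.67792384  1.1507285 ] [-2.39191155 -0.0054719  -2.45690387]
top 490.81313569318826 490.81313569318826 288.41075924314 217.9579189165149 [ 0.37731121 -0.04625262  1.5642584 ] [-3.02594635  0.00371251 -1.5999404 ]
wrist 324.49914701572106 324.49914701572106 273.7118342097728 209.71632989386083 [ 0.31749574 -0.62949703  0.38525051] [ 2.90041391e+00  1.33324415e-03 -1.19913051e+00]
```

View pics/scene0.png

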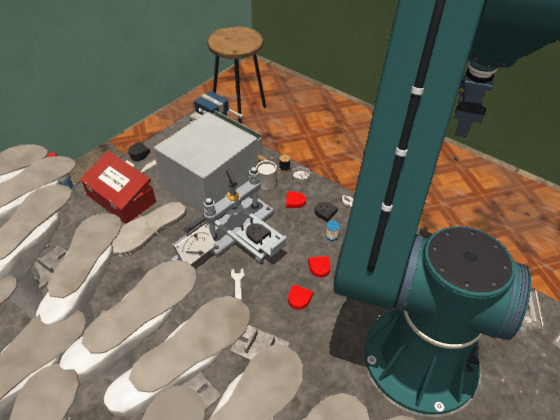

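View pics/top0.png

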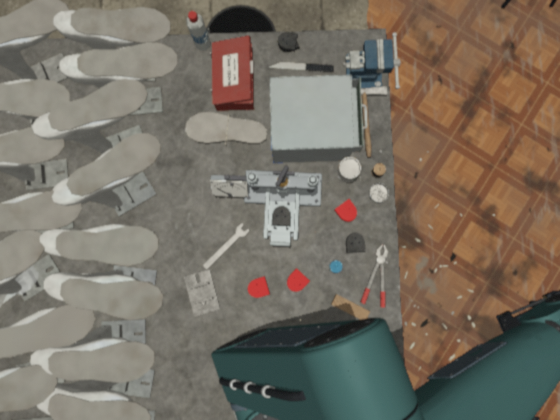

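View pics/wrist0.png

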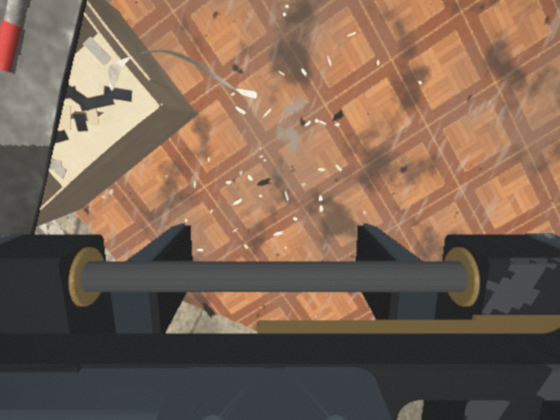

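The scene view shows the press at about (240,205) and the tray at (262,235). In the top view the screw is at about (284,182), the tray nest at (281,215), the loose black lift at (355,243), the gauge at (228,187) and the red look-alikes at (346,211), (297,280) and (258,287).

```bash
cat > h.py <<'E'
from station import *
import cv2,numpy as np,pickle
from scipy.spatial.transform import Rotation as R
def rot(d): return R.from_euler('xyz',d["attitude"]).as_matrix()
def ray(d,u,v):
    u=np.asarray(u,float);v=np.asarray(v,float)
    c=np.stack([(u-d["cx"])/d["fx"],(v-d["cy"])/d["fy"],np.ones_like(u)],-1)
    return c@rot(d).T
def onplane(d,u,v,z):
    r=ray(d,u,v); o=np.asarray(d["xyz"]); t=(z-o[2])/r[...,2]
    return o+r*t[...,None]
def cloud(d):
    v,u=np.mgrid[0:420,0:560]
    return np.asarray(d["xyz"])+ray(d,u,v)*d["z_map"][...,None]
def proj(d,p):
    c=(np.asarray(p)-np.asarray(d["xyz"]))@rot(d); return c[...,0]/c[...,2]*d["fx"]+d["cx"],c[...,1]/c[...,2]*d["fy"]+d["cy"]
def snap(n,name):
    d=get_image(n);cv2.imwrite(f"pics/{name}.png",d["img"]);pickle.dump(d,open(f"pics/{name}.pkl","wb"));return d
def load(name): return pickle.load(open(f"pics/{name}.pkl","rb"))
def tri(d1,p1,d2,p2):
    r1=ray(d1,*p1);r2=ray(d2,*p2);o1=np.asarray(d1["xyz"]);o2=np.asarray(d2["xyz"])
    A=np.stack([r1,-r2],1);t=np.linalg.lstsq(A,o2-o1,rcond=None)[0]
    a=o1+t[0]*r1;b=o2+t[1]*r2;return (a+b)/2,np.linalg.norm(a-b)
E
python3 - <<'E'
from h import *
d=load("top0");P=cloud(d)
for n,u,v in [("lift",355,243),("nest",281,217),("handle",284,177),("gauge",228,187),("flange",281,240),("base",315,200),("bl",346,232),("glue",349,168),("thr1",380,170),("tack",378,193),("thr2",336,266),("table",330,240)]:
    print(n,P[v,u].round(3))
cv2.imwrite("pics/topz.png",cv2.resize(d["img"][140:310,180:420],None,fx=3.3,fy=3.3,interpolation=cv2.INTER_CUBIC))
d=load("scene0");cv2.imwrite("pics/scenez.png",cv2.resize(d["img"][145:310,160:380],None,fx=3.6,fy=3.6,interpolation=cv2.INTER_CUBIC))
E
```

```text
lift [ 0.471 -0.253  0.02 ]
nest [ 0.557 -0.023  0.051]
handle [ 0.655 -0.037  0.191]
gauge [0.652 0.138 0.072]
flange [ 0.486 -0.021  0.044]
base [ 0.611 -0.132  0.024]
bl [ 0.509 -0.229 -0.005]
glue [ 0.704 -0.24   0.058]
thr1 [ 0.696 -0.337  0.053]
tack [ 0.629 -0.334  0.013]
thr2 [ 0.401 -0.188  0.047]
table [ 0.485 -0.176 -0.001]
```

View pics/topz.png

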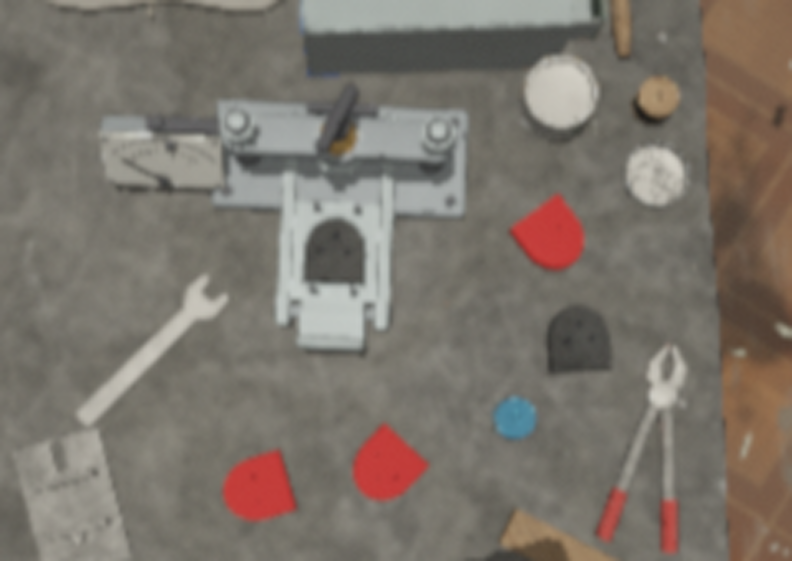

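View pics/scenez.png

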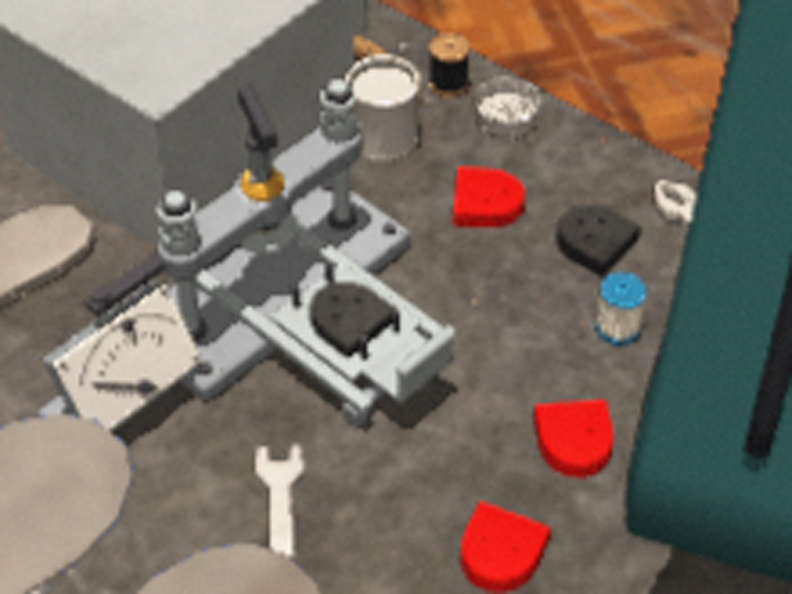

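Run:
```python
from h import *
goto([0.53,-0.03,0.32],[np.pi,0,np.pi/2])
s=state();print(s['time_s'],s['tool_pos'],s['tool_rot'],s['joint_pos'])
snap("wrist","w1");snap("top","t1");snap("scene","s1")
goto([0.47,-0.253,0.28],[np.pi,0,np.pi/2])
snap("wrist","w2")
s=state();print(s['time_s'],s['tool_pos'],s['joint_pos'])
```

```text
2.5833 [ 0.53006445 -0.03046846  0.31992112] [-3.14147605e+00  5.13655416e-05  1.56962828e+00] [-1.01287234e-01  1.39607342e-02  2.01677126e+00 -7.00383152e-05
  1.11097155e+00 -1.67088442e+00]
3.7167 [ 0.47058616 -0.25212711  0.28028636] [-5.35587836e-01  6.36233090e-02  2.04263277e+00  1.93808455e-04
  1.03496440e+00 -2.10733714e+00]
```

View pics/w1.png

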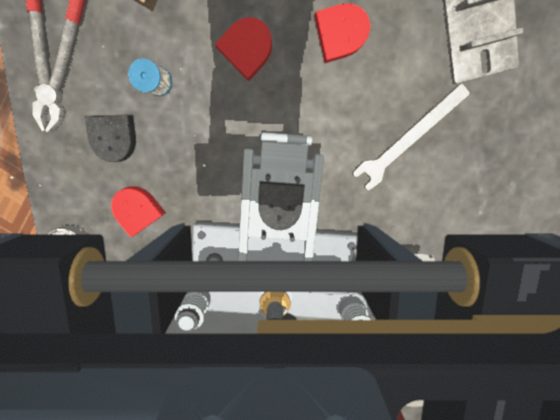

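View pics/w2.png

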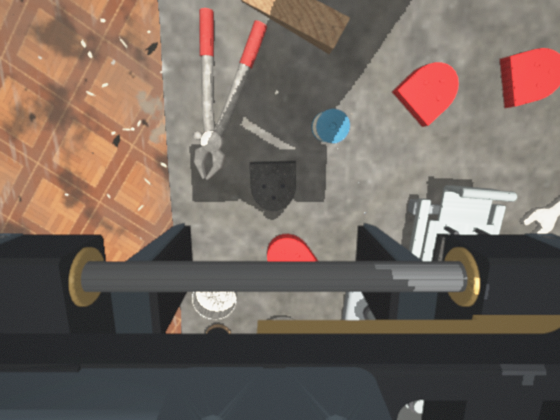

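The wrist view w1 shows the tray with its under-lift at (281,207), the flange at (285,150) and the loose lift at (110,138). The wrist view w2 shows the loose lift at (273,186), inside the gripper's shadow.

```bash
python3 - <<'E'
from h import *
def blob(d,seed,thr,box,name):
    g=d["img"].max(2).astype(np.uint8)
    m=np.zeros_like(g);u,v=seed
    m[v-box:v+box,u-box:u+box]=(g<thr)[v-box:v+box,u-box:u+box]
    m=cv2.morphologyEx(m,cv2.MORPH_CLOSE,np.ones((5,5)))
    n,l,st,c=cv2.connectedComponentsWithStats(m)
    k=1+np.argmax(st[1:,4]); m=(l==k).astype(np.uint8)
    m=cv2.morphologyEx(m,cv2.MORPH_OPEN,np.ones((5,5)))
    cs,_=cv2.findContours(m,cv2.RETR_EXTERNAL,cv2.CHAIN_APPROX_NONE);ct=max(cs,key=cv2.contourArea)[:,0]
    im=d["img"].copy();cv2.drawContours(im,[ct],-1,(0,255,0),1)
    cv2.imwrite("pics/"+name,cv2.resize(im[v-60:v+60,u-60:u+60],None,fx=5,fy=5,interpolation=cv2.INTER_NEAREST))
    return ct
def rep(d,ct,z,n):
    p=onplane(d,ct[:,0],ct[:,1],z)[:,:2]
    r=cv2.minAreaRect((p*1000).astype(np.float32));print(n,np.array(r[0]).round(1),np.array(r[1]).round(1),round(r[2],1))
for nm,seed,z in [("t1",(355,243),.018),("w1",(110,138),.018),("w2",(273,186),.018),("t1",(281,215),.054),("w1",(281,207),.054)]:
    d=load(nm)
    g=d["img"].max(2);u,v=seed
    print(nm,seed,"grey",g[v-3:v+4,u-3:u+4].mean(), g[v,u-30:u+31:3])
    thr={"t1":75,"w1":75,"w2":38}[nm]
    try: rep(d,blob(d,seed,thr,36,f"b_{nm}_{seed[0]}.png"),z,nm)
    except Exception as e: print(e)
E
cd pics; python3 -c "
import cv2,numpy as np
a=[cv2.resize(cv2.imread(f),(260,260)) for f in ['b_t1_355.png','b_w1_110.png','b_w2_273.png','b_t1_281.png','b_w1_281.png']]
a.append(a[0]*0);cv2.imwrite('bl.png',np.vstack([np.hstack(a[:3]),np.hstack(a[3:])]))"
```

```text
t1 (355, 243) grey 76.83673469387755 [114 119 115 114 120 119 110  63  70  61  79  75  78  87 116 115 111 105
 103 118 110]
t1 [ 468.5 -243.6] [37.8 44.6] 87.6
w1 (110, 138) grey 103.55102040816327 [129 133 134 103 100 101  80  82 114 107 104  97  76  81  94  95  98  48
  40 130 131]
w1 [ 465.8 -223.2] [ 8.3 43.2] 89.2
w2 (273, 186) grey 67.22448979591837 [84 85 85 66 68 64 64 51 69 70 69 65 60 51 60 62 61 61 82 82 82]
attempt to get argmax of an empty sequence
t1 (281, 215) grey 84.14285714285714 [104 103  50  72  80  80  83  84  83  85  85  86  87  89  88  90  77  99
 105 103  45]
t1 [485.8  -6.5] [161.7  38.4] 83.6
w1 (281, 207) grey 80.36734693877551 [241 240 239 110 112 114  93  75  99 101  72  65  55  49  58  97 103 185
 244 243 239]
w1 [547.3 -23.3] [56.2 35.5] 85.7[ WARN:0@0.045] global loadsave.cpp:275 findDecoder imread_('b_w2_273.png'): can't open/read file: check file path/integrity
Traceback (most recent call last):
cv2.error: OpenCV(4.12.0) /io/opencv/modules/imgproc/src/resize.cpp:4208: error: (-215:Assertion failed) !ssize.empty() in function 'resize'
```

Run:
```python
from h import *
out=[]
for nm,(u,v),lo in [("w2",(273,186),.009),("w1",(110,138),.009),("w1",(281,207),.047),("t1",(355,243),.009)]:
    d=load(nm);P=cloud(d);z=P[...,2]
    sl=(slice(v-40,v+40),slice(u-45,u+45))
    zz=z[sl]; print(nm,"bench",np.median(zz[:10]).round(4),"noise",np.std(zz[2:8,2:8]).round(4), "top", np.median(z[v-6:v+7,u-6:u+7]).round(4),np.std(z[v-6:v+7,u-6:u+7]).round(4))
    im=d["img"][sl]; h=(np.clip((zz+.01)/.1,0,1)*255).astype(np.uint8)
    out.append(np.hstack([cv2.resize(im,(360,320),interpolation=cv2.INTER_CUBIC),cv2.resize(cv2.applyColorMap(h,cv2.COLORMAP_JET),(360,320),interpolation=cv2.INTER_NEAREST)]))
o=np.vstack([np.hstack(out[:2]),np.hstack(out[2:])]);cv2.imwrite("pics/z1.png",cv2.resize(o,(800,360)))
for i in (0,2): cv2.imwrite(f"pics/z1_{i}.png",out[i])
```

```text
w2 bench 0.001 noise 0.0007 top 0.019 0.0313
w1 bench 0.0011 noise 0.0008 top 0.0191 0.0009
w1 bench 0.0403 noise 0.0767 top 0.0549 0.0008
t1 bench 0.0027 noise 0.1937 top 0.0184 0.1672
```

View pics/z1_0.png

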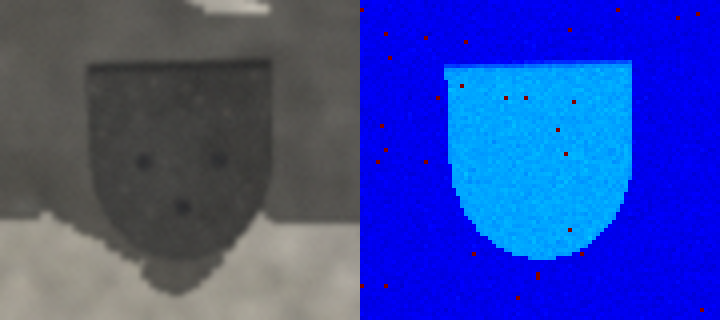

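View pics/z1_2.png

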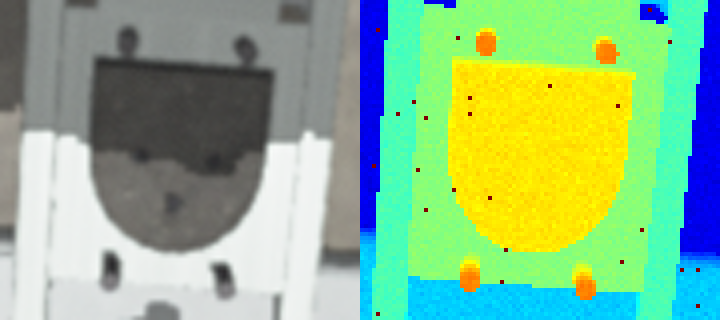

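The height maps are clean. In w2 the loose lift's top measures 19 mm against a bench reading of 1 mm. In w1 the under-lift's top measures 55 mm, with the four posts around it.

```bash
cat >> h.py <<'E'
def hmask(d,seed,lo,hi,box=45):
    z=cloud(d)[...,2].astype(np.float32);z=cv2.medianBlur(z,5)
    u,v=seed;m=np.zeros(z.shape,np.uint8)
    m[max(0,v-box):v+box,max(0,u-box):u+box]=((z>lo)&(z<hi))[max(0,v-box):v+box,max(0,u-box):u+box]
    n,l,st,c=cv2.connectedComponentsWithStats(m,connectivity=4)
    k=l[v,u]; return (l==k).astype(np.uint8) if k else m
def drect(d,seed,lo,hi,z,box=45):
    m=hmask(d,seed,lo,hi,box)
    cs,_=cv2.findContours(m,cv2.RETR_EXTERNAL,cv2.CHAIN_APPROX_NONE);ct=max(cs,key=cv2.contourArea)[:,0]
    p=onplane(d,ct[:,0],ct[:,1],z)[:,:2]
    return cv2.minAreaRect((p*1000).astype(np.float32)),p
E
python3 - <<'E'
from h import *
for nm,s,lo,hi,z in [("w2",(273,186),.010,.03,.018),("w1",(110,138),.010,.03,.018),("t1",(355,243),.010,.03,.018),("w1",(281,203),.048,.06,.054),("t1",(281,217),.046,.06,.054)]:
    d=load(nm);r,p=drect(d,s,lo,hi,z)
    print(nm,s,np.round(r[0],1),np.round(r[1],1),round(r[2],2), "bbox",(p.min(0)*1000).round(1),(p.max(0)*1000).round(1))
d=load("w1");P=cloud(d)
z=cv2.medianBlur(P[...,2].astype(np.float32),3)
m=((z>.0585)&(z<.075)).astype(np.uint8);m[:160]=0;m[245:]=0;m[:,:250]=0;m[:,315:]=0
n,l,st,c=cv2.connectedComponentsWithStats(m)
for k in range(1,n):
    if st[k,4]>5:
        q=P[l==k];print("post",st[k],c[k].round(1),onplane(d,*c[k],.064)[:2].round(4),np.median(q[:,2]).round(4))
# flange
m=((z>.066)&(z<.09)).astype(np.uint8);m[:110]=0;m[165:]=0;m[:,:230]=0;m[:,340:]=0
n,l,st,c=cv2.connectedComponentsWithStats(m)
for k in range(1,n):
    if st[k,4]>20:
        q=P[l==k];r=cv2.minAreaRect((q[:,:2]*1000).astype(np.float32));print("fl",st[k],np.round(r[0],1),np.round(r[1],1),r[2],q[:,2].max(),np.median(q[:,2]))
E
```

```text
w2 (273, 186) [ 473.9 -255.5] [62.6 57.8] 1.66 bbox [ 442.  -285.2] [ 505.1 -227. ]
w1 (110, 138) [ 474.5 -253.8] [62.1 60.7] 89.93 bbox [ 444.1 -284.8] [ 504.9 -222.8]
t1 (355, 243) [ 476.2 -253.4] [57.1 60. ] 88.31 bbox [ 445.6 -282.1] [ 506.3 -224.3]
w1 (281, 203) [559.7 -24.4] [58.2 64.9] 85.81 bbox [526.  -52.8] [591.6   5.7]
t1 (281, 217) [634.5  96.4] [18.2 37.5] 4.08 bbox [625.8  77.8] [644.5 115.3]
post [265 175   5   6  26] [267.  177.5] [ 0.5214 -0.0406] 0.065
post [295 177   5   6  24] [296.9 179.7] [ 0.5242 -0.0033] 0.0649
post [261 234   5   6  26] [263.  236.5] [ 0.5987 -0.0463] 0.0644
post [290 236   5   6  26] [292.  238.5] [ 0.6015 -0.0084] 0.0644
fl [261 132  51  13 480] [472.4 -17.6] [59.8 13. ] 85.84864044189453 0.4668254794313955 0.07746024905387733
```

Run:
```python
from h import *
pi=np.pi
y=0.02
L=np.array([.4743,-.2542]); g=L-0.008*np.array([np.cos(y),np.sin(y)])
goto([g[0],g[1],.10],[pi,0,pi/2+y])
movel([g[0],g[1],.030],0.08)
print(state()['tool_pos'],state()['ft_force'].round(2))
move_gripper(0.05,15)
s=state();print(s['time_s'],s['grip_width'],s['ft_force'].round(2))
movel([g[0],g[1],.16],0.15)
s=state();print(s['time_s'],s['grip_width'],s['tool_pos'],s['ft_force'].round(2))
snap("wrist","w3");snap("top","t3");snap("scene","s3")
```

```text
[ 0.4665524  -0.25450218  0.03031129] [ 0.75 -0.76  0.5 ]
6.0917 0.05891522098023493 [-0.26 -0.14  3.18]
7.1083 0.05844427798241231 [ 0.46583708 -0.25410267  0.15918045] [ 0.    0.24 -0.14]
```

View pics/w3.png

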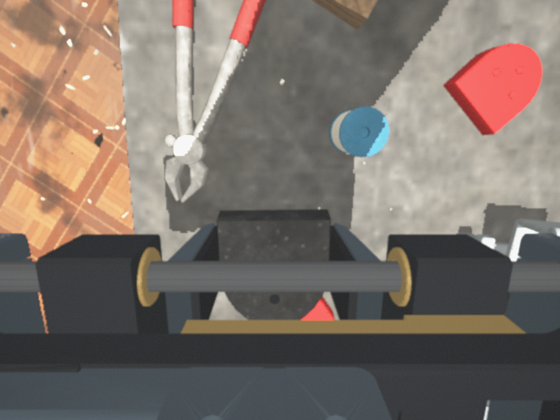

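The lift is gripped squarely: its flat edge is at row 211, columns 219–329, and level. I'll check its x position from that edge.

Run:
```python
from h import *
d=load("w3")
P=cloud(d);print(P[225,260:290:6].round(4))
zt=np.median(P[216:235,235:315,2]);print("top z",zt)
g=d["img"].max(2);print([int(g[r,240:310].mean()) for r in range(203,222)])
for u in (222,274,327): print(onplane(d,u,211.,zt)[:2].round(4))
print(.15918-.0301+.018)
```

```text
[[ 0.447  -0.2631  0.1483]
 [ 0.4468 -0.2601  0.149 ]
 [ 0.4469 -0.257   0.1484]
 [ 0.4472 -0.254   0.147 ]
 [ 0.4469 -0.2509  0.1478]]
top z 0.14787144113693185
[109, 107, 106, 105, 104, 102, 89, 68, 55, 55, 55, 56, 57, 58, 58, 57, 59, 64, 71]
[ 0.4402 -0.2823]
[ 0.4397 -0.2562]
[ 0.4392 -0.2295]
0.14708
```

Run:
```python
from h import *
d=load("w3");g=d["img"].max(2);print([int(g[r,240:310].mean()) for r in range(214,232)])
P=cloud(d);print([np.median(P[r,240:310,2]).round(4) for r in range(205,226)])
for r,z in ((209.5,.130),(220.5,.148)):print(onplane(d,274.,r,z))
```

```text
[56, 57, 58, 58, 57, 59, 64, 71, 74, 74, 74, 74, 74, 75, 75, 75, 75, 75]
[np.float64(0.0011), np.float64(0.0011), np.float64(0.0009), np.float64(0.0009), np.float64(0.0014), np.float64(0.132), np.float64(0.1337), np.float64(0.1357), np.float64(0.1377), np.float64(0.1391), np.float64(0.1409), np.float64(0.1428), np.float64(0.1443), np.float64(0.146), np.float64(0.1466), np.float64(0.1476), np.float64(0.1476), np.float64(0.148), np.float64(0.1482), np.float64(0.1483), np.float64(0.148)]
[ 0.44323344 -0.25607219  0.13      ]
[ 0.44460576 -0.25607046  0.148     ]
```

Run:
```python
from h import *
pi=np.pi
y=-0.072
N=np.array([.5613,-.0234]); g=N-0.009*np.array([np.cos(y),np.sin(y)])
goto([g[0],g[1],.16],[pi,0,pi/2+y])
s=state();print(s['time_s'],s['tool_pos'],s['tool_rot'],s['ft_force'].round(2))
movel([g[0],g[1],.090],0.10)
print(state()['ft_force'].round(2))
z=.090
while z>.0815:
    z-=.001; movel([g[0],g[1],z],0.02); f=state()['ft_force']; print(round(z,4),f.round(2),state()['tool_pos'].round(4))
    if f[2]>4: break
sleep(.1)
snap("wrist","w4");s=state();print(s['time_s'])
```

```text
8.2333 [ 0.55211711 -0.02342467  0.15978723] [-3.14116975e+00  1.27190145e-04  1.49886661e+00] [-0.37  0.14 -0.56]
[ 0.69  0.32 -0.9 ]
0.089 [ 0.59  0.23 -0.84] [ 0.5526 -0.0228  0.0894]
0.088 [ 0.64 -0.55 -1.15] [ 0.5523 -0.0227  0.088 ]
0.087 [-1.37 -1.11 -0.31] [ 0.5523 -0.0228  0.0869]
0.086 [ 0.47 -0.12 -0.18] [ 0.5523 -0.0228  0.0859]
0.085 [-0.07  0.67 -0.91] [ 0.5523 -0.0227  0.0849]
0.084 [-0.61  0.41  1.94] [ 0.5525 -0.0228  0.0841]
0.083 [-0.25  0.69 10.01] [ 0.5533 -0.0228  0.0839]
10.9833
```

View pics/w4.png

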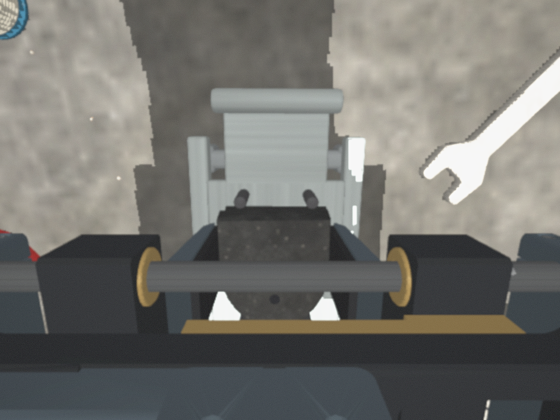

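In w4 the lift sits between the front posts, which are at (241,197) and (311,197). It is centred on them and seats at the expected height, so I'll release it.

Run:
```python
from h import *
p=state()['tool_pos']
movel([p[0],p[1],.0842],0.03)
move_gripper(0.085)
s=state();print(s['grip_width'],s['time_s'])
movel([p[0],p[1],.17],0.15)
movel([p[0]-.05,p[1],.25],0.2)
snap("wrist","w5");s=state();print(s['time_s'],s['tool_pos'])
d=load("w5");P=cloud(d)
z=cv2.medianBlur(P[...,2].astype(np.float32),5)
cv2.imwrite("pics/w5h.png",cv2.applyColorMap((np.clip(z/.1,0,1)*255).astype(np.uint8),cv2.COLORMAP_JET))
```

```text
0.08516534677711929 11.825
13.225 [ 0.50320494 -0.02280487  0.24870793]
```

View pics/w5.png

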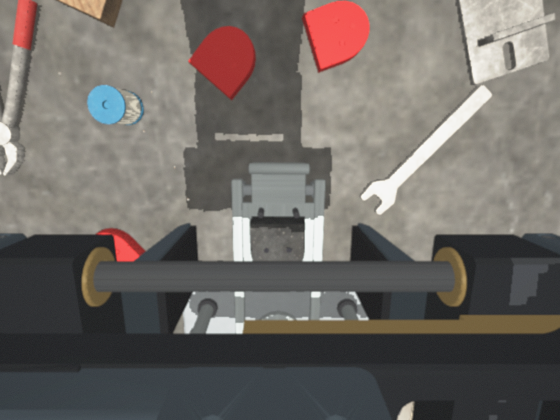

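View pics/w5h.png

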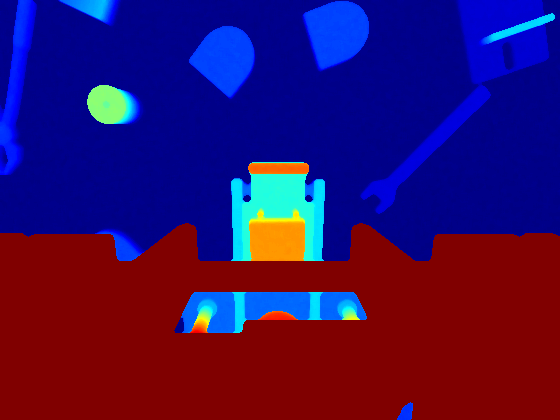

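The lift lies flat and square: w5 and its height map show it level at about 72 mm, centred at (277,240), with the flange bead at rows 163–174. Next I'll push the tray in.

Run:
```python
from h import *
pi=np.pi
y=-0.072; ax=np.array([np.cos(y),np.sin(y)])
move_gripper(0.0,20)
F=np.array([.4725,-.017])          # bead centre
def at(d): return F+ax*d
a=at(-.038); goto([a[0],a[1],.14],[pi,0,pi/2+y])
movel([a[0],a[1],.076],0.12)
f0=state()['ft_force'];print(state()['time_s'],state()['tool_pos'],f0.round(2))
d=-.038;hit=None
while d<.095:
    st=.004 if d<-.014 else (.012 if d<.050 else .002)
    d+=st;p=at(d);movel([p[0],p[1],.076],0.06 if st<.005 else .08)
    s=state();f=(s['ft_force']-f0);fx=-f[:2]@ax
    tp=(s['tool_pos'][:2]-F)@ax
    print(round(d,3),round(tp,4),round(fx,2))
    if fx>8: break
sleep(.3)
s=state();print(s['time_s'],s['tool_pos'],-(s['ft_force']-f0)[:2]@ax,((s['tool_pos'][:2]-F)@ax).round(4))
```

```text
15.775 [ 0.43550316 -0.01436091  0.07673965] [ 0.25  0.49 -0.33]
-0.034 -0.0332 0.7
-0.03 -0.0296 -0.83
-0.026 -0.0258 0.35
-0.022 -0.0218 0.09
-0.018 -0.0177 -0.17
-0.014 -0.0136 0.18
-0.01 -0.0096 -0.12
0.002 0.0024 -0.28
0.014 0.0143 0.18
0.026 0.0262 0.46
0.038 0.0382 0.19
0.05 0.0502 -0.15
0.052 0.0518 0.38
0.054 0.054 -0.04
0.056 0.0562 0.23
0.058 0.0583 0.63
0.06 0.0602 0.94
0.062 0.0622 0.66
0.064 0.0642 0.78
0.066 0.0662 0.97
0.068 0.0682 0.99
0.07 0.0702 -0.45
0.072 0.0708 9.32
22.075 [ 0.54312559 -0.02206403  0.0757452 ] 9.234433663420402 0.0708
```

Run:
```python
from h import *
pi=np.pi
y=-0.072; ax=np.array([np.cos(y),np.sin(y)])
p=state()['tool_pos']
q=p[:2]-ax*.03
movel([q[0],q[1],.076],0.12)
q=p[:2]-ax*.06
movel([q[0],q[1],.30],0.3)
move_gripper(0.05)
snap("wrist","w6");snap("top","t6");snap("scene","s6")
s=state();print(s['time_s'],s['tool_pos'])
for n,b in (("t6",(140,250,190,350)),("s6",(150,290,170,300))):
    im=load(n)["img"][b[0]:b[1],b[2]:b[3]];cv2.imwrite(f"pics/{n}z.png",cv2.resize(im,None,fx=5 if n=="t6" else 4.2,fy=5 if n=="t6" else 4.2,interpolation=cv2.INTER_CUBIC))
```

```text
24.4083 [ 0.48326141 -0.01774146  0.30000218]
```

View pics/w6.png

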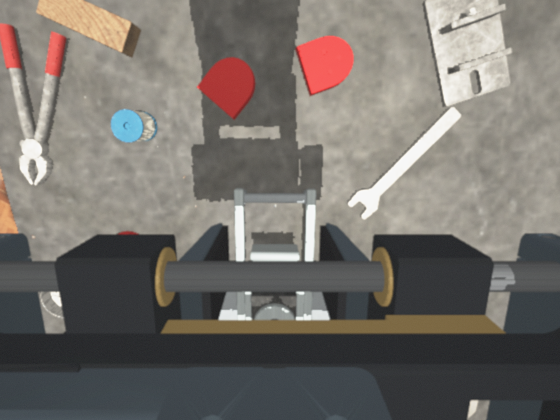

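View pics/t6z.png

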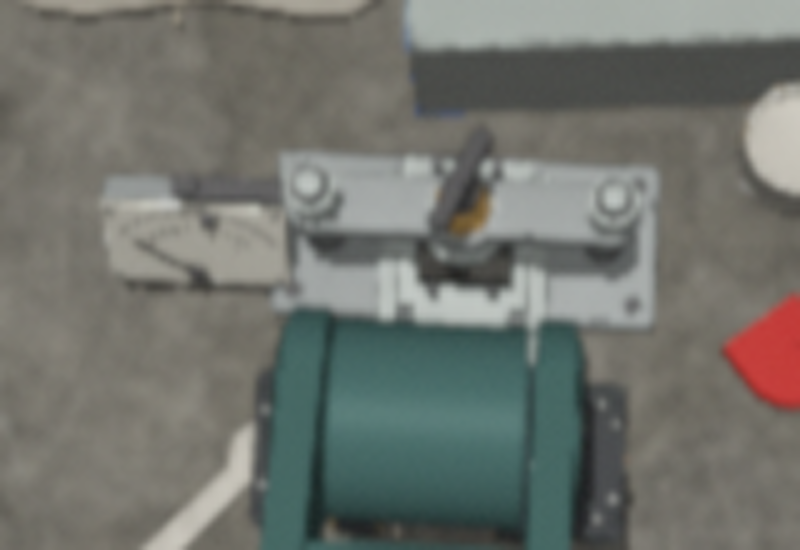

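View pics/s6z.png

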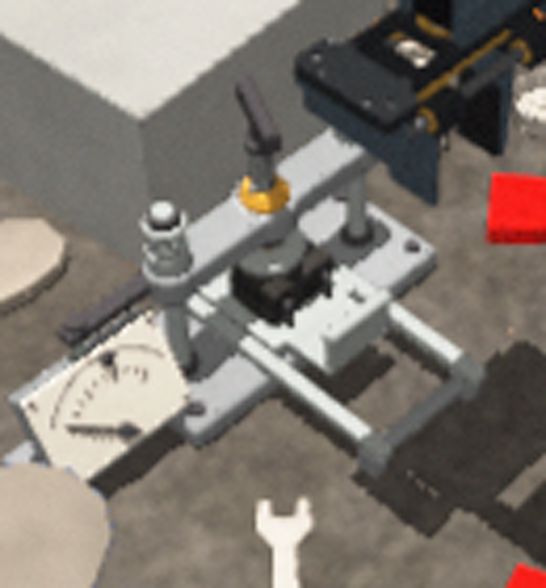

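The s6 zoom shows the tray home with the lift under the pad, and the needle at rest near the dial's left end at (95,430), with the tab at (108,360). The handle bar in t6 runs from (440,230) to (485,130). Next I'll locate the handle and take a close view of the gauge.

Run:
```python
from h import *
d=load("t6");P=cloud(d)
z=cv2.medianBlur(P[...,2].astype(np.float32),3)
m=((z>.192)&(z<.235)).astype(np.uint8);m[:150]=0;m[200:]=0;m[:,:255]=0;m[:,305:]=0
n,l,st,c=cv2.connectedComponentsWithStats(m)
for k in range(1,n):
    if st[k,4]>15:
        q=P[l==k];zt=np.median(q[:,2]);v,u=np.nonzero(l==k);pp=onplane(d,u,v,zt)
        r=cv2.minAreaRect((pp[:,:2]*1000).astype(np.float32));print("bar",st[k],np.round(r[0],1),np.round(r[1],1),r[2],zt,pp.mean(0))
# column tops
for (u,v) in ((252,176),(313,179)):
    print(P[v-2:v+3,u-2:u+3].reshape(-1,3).round(3)[:, :].mean(0), P[v,u])
print("block",P[110,310],"top of gauge",P[188,230])
goto([.665,.133,.23],[np.pi,0,np.pi/2-.072])
d=snap("wrist","w7");snap("scene","s7")
print(state()['time_s'],state()['tool_pos'])
```

```text
bar [275 165  14  21 117] [654.6 -31.2] [15.1 64.4] 62.24288558959961 0.21704011472299967 [ 0.65519891 -0.03073843  0.21704011]
[0.662   0.05484 0.18228] [0.66176308 0.05484334 0.18310646]
[ 0.64788 -0.11924  0.18244] [ 0.64858788 -0.11953952  0.17923236]
block [ 0.85574312 -0.11833564  0.1715138 ] top of gauge [0.64905953 0.13159608 0.07194496]
25.4833 [0.66465178 0.13200299 0.23099828]
```

View pics/w7.png

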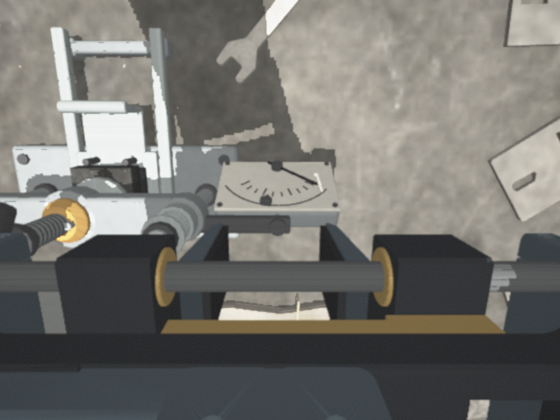

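```bash
cat >> h.py <<'E'
def dialview(d,box,name,piv=None,S=8.0):
    """rectify dial: plane fit from depth, returns image in plane coords, + mapping"""
    u0,u1,v0,v1=box
    P=cloud(d)[v0:v1,u0:u1].reshape(-1,3)
    ok=(P[:,2]>.03)&(P[:,2]<.14);P=P[ok]
    c=np.median(P,0)
    for _ in range(6):
        U,s,Vt=np.linalg.svd(P-P.mean(0),full_matrices=False);n=Vt[2];r=(P-P.mean(0))@n
        P=P[np.abs(r)<max(.0012,1.5*np.std(r))]
    n=n*np.sign(n[2]);o=P.mean(0)
    ey=np.array([0,0,1.])-n*n[2];ey/=np.linalg.norm(ey)   # up-slope
    ex=np.cross(ey,n)                                       # right seen from front
    W,H=int(120*S/2),int(80*S/2)
    gx,gy=np.meshgrid((np.arange(W)-W/2)/S*2/1000,(H/2-np.arange(H))/S*2/1000)
    Q=o+gx[...,None]*ex+gy[...,None]*ey
    uu,vv=proj(d,Q)
    im=cv2.remap(d["img"],uu.astype(np.float32),vv.astype(np.float32),cv2.INTER_CUBIC)
    cv2.imwrite(f"pics/{name}.png",im)
    return im,(o,ex,ey,n)
E
python3 - <<'E'
from h import *
d=load("w7")
im,(o,ex,ey,n)=dialview(d,(220,335,162,210),"dial7",S=12.0)
print(o,ex,ey,n,im.shape)
E
```

```text
[0.64970191 0.13443186 0.0728152 ] [-7.60600871e-02 -9.97103236e-01 -6.93889390e-18] [ 0.47930485 -0.03656188  0.87688659] [-0.87434646  0.06669607  0.48069731] (480, 720, 3)
```

View pics/dial7.png

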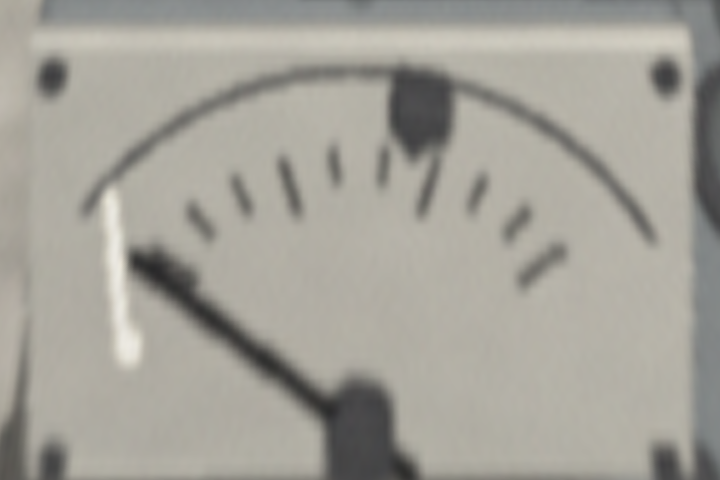

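The rectified dial from w7 has its pivot at about (360,410), ticks 0 to 1.8 symmetric about the vertical, the resting needle at 0 with its tip at (135,255), and the tab tip at (415,158). Allowing for parallax, the tab is at about 1.09 rad. Next I'll grip the handle.

```bash
cat > turn.py <<'E'
from h import *
import json
pi=np.pi
C=[.6545,-.0305]
def wrapz(): 
    s=state(); return s
def turn(st,total,zff,fzref,step=.2,stopfn=None,log=True):
    """st: dict yaw,z ; clockwise by total rad"""
    done=0
    while done<total-1e-6:
        a=min(step,total-done);done+=a
        st['yaw']-=a; st['z']-=zff()*a
        goto([C[0],C[1],st['z']],[pi,0,st['yaw']])
        s=state();fz=s['ft_force'][2]-fzref
        st['z']+=np.clip(.6*fz/11000,-.0008,.0008)
        st['turned']+=a
        if log: print(f"t{s['time_s']:.1f} turned {st['turned']:.2f} z {s['tool_pos'][2]:.4f} cmd {st['z']:.4f} F {np.round(s['ft_force'],1)} Mz {s['moment'][2]:.2f} j6 {s['joint_pos'][5]:.2f}")
        if abs(fz)>14: print("FORCE");break
        if stopfn and stopfn(fz): break
E
python3 - <<'E'
from turn import *
goto([C[0],C[1],.26],[pi,0,1.086])
movel([C[0],C[1],.219],0.08)
s=state();print(s['time_s'],s['tool_pos'],s['ft_force'].round(2),s['joint_pos'].round(2))
snap("wrist","w8");snap("scene","s8")
move_gripper(0.010,35)
sleep(.1)
s=state();print(s['time_s'],s['grip_width'],s['tool_pos'],s['ft_force'].round(2),s['moment'].round(2))
im=load("s8")["img"][120:260,170:300];cv2.imwrite("pics/s8z.png",cv2.resize(im,None,fx=4.2,fy=4.2,interpolation=cv2.INTER_CUBIC))
E
```

```text
26.8583 [ 0.65459722 -0.03044223  0.21890415] [ 0.1  -0.33  0.99] [-0.08  0.33  1.84 -0.    0.97 -1.17]
27.7167 0.012555473136515217 [ 0.65476707 -0.03012372  0.21914826] [ 1.55  5.08 -0.6 ] [ 0.88 -0.47 -0.24]
```

View pics/s8z.png

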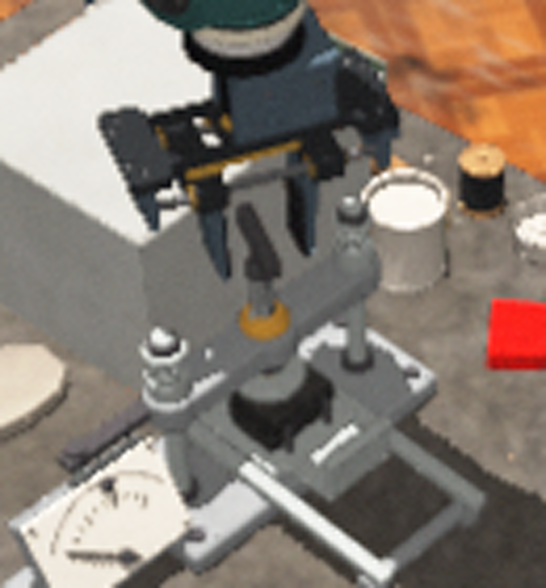

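View pics/w8.png

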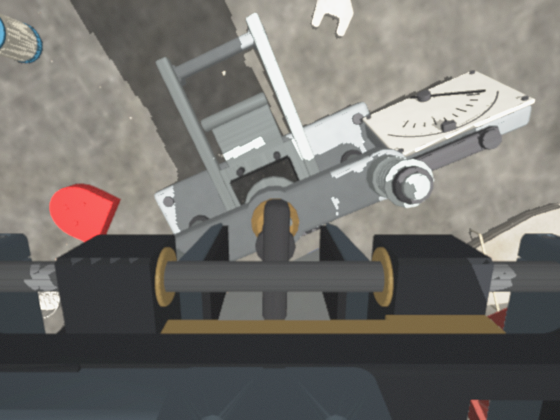

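The bar is centred between the jaws (w8: bar at column 276) and aligned with them, and the grip closed at 12.6 mm. Next I'll turn.

Run:
```python
from turn import *
C[1]=-.0302
st=dict(yaw=1.086,z=.219,turned=0.)
turn(st,.6,lambda:.003,0.3,step=.2)
s=state();print(s['moment'].round(2),s['tool_pos'],s['grip_width'],s['tool_rot'])
json.dump(st,open("st.json","w"))
```

```text
t28.0 turned 0.20 z 0.2185 cmd 0.2184 F [2.2 3.8 0.9] Mz -0.21 j6 -0.97
t28.3 turned 0.40 z 0.2179 cmd 0.2178 F [3.  3.7 0.1] Mz -0.18 j6 -0.77
t28.6 turned 0.60 z 0.2173 cmd 0.2173 F [2.4 4.  1.5] Mz -0.19 j6 -0.58
[ 0.76 -0.56 -0.19] [ 0.65459714 -0.03018343  0.21734802] 0.012867135820090435 [ 3.14157597e+00 -2.86103291e-04  4.93843146e-01]
```

Run:
```python
from turn import *
C[1]=-.0302
st=json.load(open("st.json"))
turn(st,.9,lambda:.003,0.3,step=.1,stopfn=lambda f:f>4)
s=state();print(s['moment'].round(2),s['tool_pos'],s['grip_width'],s['tool_rot'])
json.dump(st,open("st.json","w"))
snap("scene","s9");snap("top","t9")
im=load("s9")["img"][220:280,165:225];a=cv2.resize(im,(400,400),interpolation=cv2.INTER_CUBIC)
im=load("t9")["img"][165:205,200:250];b=cv2.resize(im,(400,320),interpolation=cv2.INTER_CUBIC)
b=np.vstack([b,np.zeros((80,400,3),np.uint8)]);cv2.imwrite("pics/g9.png",np.hstack([a,b]))
```

```text
t28.9 turned 0.70 z 0.2170 cmd 0.2170 F [2.8 3.6 1.3] Mz -0.22 j6 -0.47
t29.1 turned 0.80 z 0.2168 cmd 0.2168 F [3.2 3.7 0.5] Mz -0.23 j6 -0.37
t29.4 turned 0.90 z 0.2165 cmd 0.2164 F [ 3.4  2.3 -0.2] Mz -0.16 j6 -0.27
t29.6 turned 1.00 z 0.2161 cmd 0.2161 F [ 3.5  3.5 -0.4] Mz -0.25 j6 -0.17
t29.9 turned 1.10 z 0.2160 cmd 0.2160 F [1.6 4.2 3.6] Mz -0.13 j6 -0.07
t30.1 turned 1.20 z 0.2160 cmd 0.2159 F [0.5 3.5 4.9] Mz -0.15 j6 0.03
[ 0.77 -0.14 -0.15] [ 0.65454743 -0.03019962  0.21598541] 0.012482787747411617 [-3.14154779e+00 -9.97914206e-05 -1.09299731e-01]
```

View pics/g9.png

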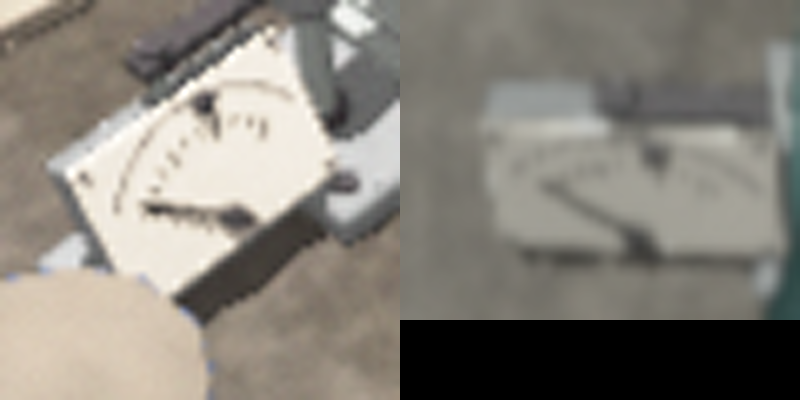

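Contact came at about 1.05–1.1 rad turned: the handle's height stopped falling. Both g9 views show the needle just starting to move off zero. I'll go on with the height held, stopping short of the tab.

Run:
```python
from turn import *
C[1]=-.0302
st=json.load(open("st.json"))
turn(st,1.35,lambda:0,0.3,step=.15)
s=state();print(s['moment'].round(2),s['tool_pos'],s['grip_width'],s['tool_rot'])
json.dump(st,open("st.json","w"))
snap("scene","s10");snap("top","t10");snap("wrist","w10")
im=load("s10")["img"][220:280,165:225];a=cv2.resize(im,(400,400),interpolation=cv2.INTER_CUBIC)
im=load("t10")["img"][165:205,200:250];b=cv2.resize(im,(400,320),interpolation=cv2.INTER_CUBIC)
b=np.vstack([b,np.zeros((80,400,3),np.uint8)]);cv2.imwrite("pics/g10.png",np.hstack([a,b]))
```

```text
t30.5 turned 1.35 z 0.2160 cmd 0.2161 F [0.6 4.  3.7] Mz -0.19 j6 0.18
t30.8 turned 1.50 z 0.2160 cmd 0.2162 F [1.6 4.  1.3] Mz -0.12 j6 0.32
t31.0 turned 1.65 z 0.2160 cmd 0.2161 F [ 1.   4.9 -0.4] Mz -0.15 j6 0.47
t31.3 turned 1.80 z 0.2160 cmd 0.2161 F [0.3 4.  0.3] Mz -0.15 j6 0.62
t31.6 turned 1.95 z 0.2160 cmd 0.2161 F [0.7 5.4 0.6] Mz -0.15 j6 0.78
t31.8 turned 2.10 z 0.2160 cmd 0.2161 F [0.6 5.3 0.2] Mz -0.10 j6 0.93
t32.1 turned 2.25 z 0.2160 cmd 0.2162 F [-0.1  6.1  1. ] Mz -0.12 j6 1.08
t32.4 turned 2.40 z 0.2160 cmd 0.2162 F [-0.7  6.6  0.2] Mz -0.16 j6 1.23
t32.6 turned 2.55 z 0.2160 cmd 0.2162 F [-0.4  5.8  0.1] Mz -0.08 j6 1.38
[ 1.16 -0.03 -0.08] [ 0.65430068 -0.03003461  0.21598344] 0.012977362265362703 [ 3.14110568e+00  4.05083892e-04 -1.45838572e+00]
```

View pics/g10.png

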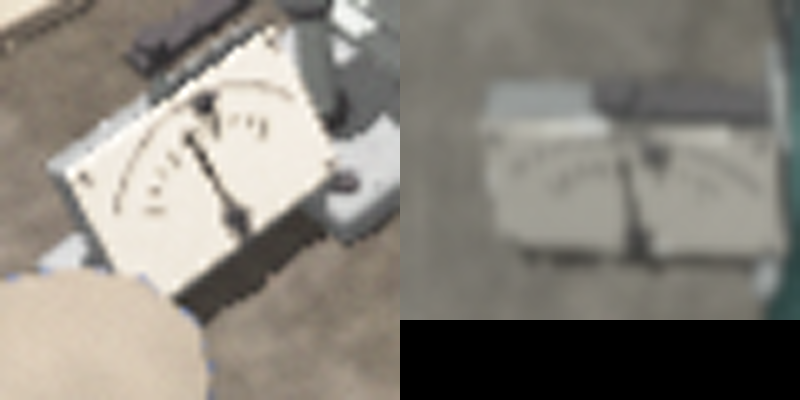

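View pics/w10.png

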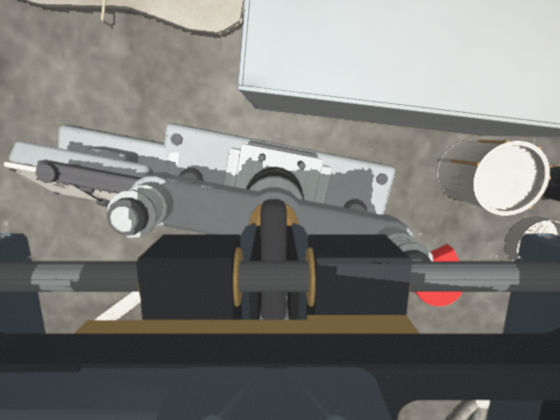

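g10 shows the needle a little short of the tab. I'll measure it in the rectified scene view.

Run:
```python
from h import *
_,(o,ex,ey,n)=dialview(load("w7"),(220,335,162,210),"tmp",S=12.0)
S=6.0;W,H=400,480
gx,gy=np.meshgrid((np.arange(W)-W/2)*2/S/1000*.85,(H/2-np.arange(H))*2/S/1000*.55)
out=[]
for nm in ("s7","s10"):
    d=load(nm);Q=o+gx[...,None]*ex+(gy[...,None]-.0)*ey
    uu,vv=proj(d,Q);out.append(cv2.remap(d["img"],uu.astype(np.float32),vv.astype(np.float32),cv2.INTER_CUBIC))
cv2.imwrite("pics/r10.png",np.hstack(out))
```

```text
(no output)
```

View pics/r10.png

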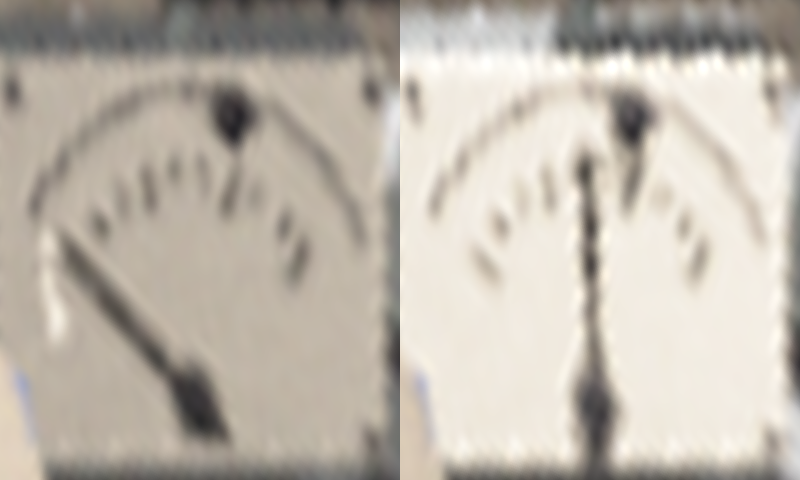

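In r10 the needle tip is at (585,155) and the tab tip at about (634,147), so 0.2–0.29 rad remain. I'll turn 0.38 more, release, and look closely.

Run:
```python
from turn import *
C[1]=-.0301
st=json.load(open("st.json"))
turn(st,.38,lambda:0,0.3,step=.095)
json.dump(st,open("st.json","w"))
move_gripper(0.05)
s=state();print(s['time_s'],s['grip_width'],s['tool_pos'],s['ft_force'])
movel([C[0],C[1],.27],0.12)
goto([.665,.133,.25],[pi,0,pi/2-.072])
print(state()['time_s'])
snap("wrist","w11");snap("scene","s11")
im,_=dialview(load("w11"),(220,335,162,205),"dial11",S=12.0)
print(_)
```

```text
t33.0 turned 2.64 z 0.2160 cmd 0.2161 F [-0.5  5.7 -0.4] Mz -0.11 j6 1.47
t33.3 turned 2.74 z 0.2160 cmd 0.2162 F [0.5 6.6 1.4] Mz -0.16 j6 1.57
t33.5 turned 2.83 z 0.2160 cmd 0.2162 F [0.7 6.1 0.2] Mz -0.10 j6 1.66
t33.8 turned 2.93 z 0.2160 cmd 0.2161 F [-0.9  6.4 -0.3] Mz -0.11 j6 1.76
34.5167 0.04996269287688592 [ 0.65449537 -0.03013912  0.21617432] [ 0.42442163 -0.86948965  0.13652302]
37.7333
(array([0.65048535, 0.13493663, 0.07421899]), array([-7.64820582e-02, -9.97070958e-01, -6.93889390e-18]), array([ 0.47965466, -0.03679274,  0.87668563]), array([-0.87411778,  0.06705072,  0.48106372]))
```

View pics/w11.png

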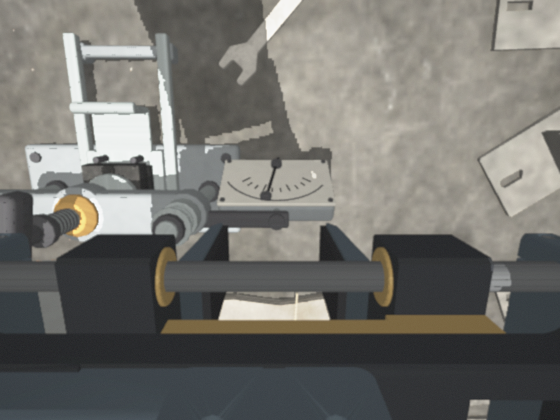

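View pics/dial11.png

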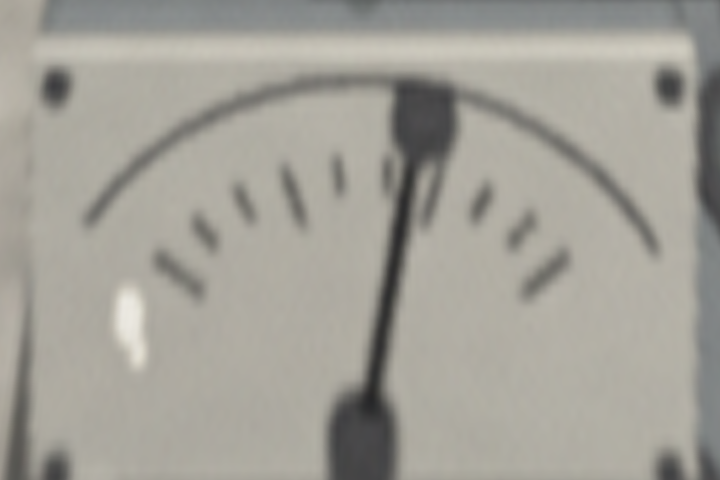

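dial11 shows the released needle running from (370,405) to (413,155), ending on the tab tip at about (415–419,165), so they agree within about 1.5 mm. I'll do a quick check of the tray and that the needle is at rest, then hand in.

Run:
```python
from turn import *
sleep(.3)
snap("wrist","w12")
d0,d1=load("w7"),load("w12")
a,b=load("w11")["img"],d1["img"]
print("needle region diff",np.abs(a[155:205,225:330].astype(int)-b[155:205,225:330]).mean())
for n,d in (("w7",d0),("w12",d1)):
    P=cloud(d);z=cv2.medianBlur(P[...,2].astype(np.float32),3)
    m=(z>.070)&(z<.085);m[:, :60]=0;m[:,165:]=0;m[:90]=0;m[125:]=0
    q=P[m];r=cv2.minAreaRect((q[:,:2]*1000).astype(np.float32));print(n,"bead",np.round(r[0],1),np.round(r[1],1),round(r[2],1))
job_done();print(state()['time_s'])
```

```text
needle region diff 1.4574603174603176
w7 bead [576.9  41.9] [191.9  15.2] 81.0
w12 bead [577.3  41.7] [193.6  14.9] 80.9
the job is handed in; nothing more can be done
the job is handed in; nothing more can be done
```

The job is handed in at about 38 s of the 67 s allowed. The checks I made before handing in looked good, though no verdict is reported.

**What I did**
- **Lift:** I gripped the loose black lift and set it on the under-lift between the posts. It seated at the expected height, and the pictures showed it centred and square before the tray went in.
- **Tray:** I pushed the flange in gently until the stop, where the force rose to about 9 N. The tray then showed fully in, with the lift under the pad.
- **Handle:** I turned it 2.93 rad clockwise in one grip. The pad met the lift at about 1.05–1.1 rad, and vertical force on the handle stayed within about 5 N. I then let go and moved the arm clear.

**Last checks**
- **Needle:** In the close view of the dial after release, the needle ends on the tab tip. I read both at about 1.07–1.09 rad, within about 1.5 mm, and the needle looked unmoved in the next picture.
- **Bystanders:** I compared none by measurement, but nothing looked moved in the pictures.

**What disagreed or was not conclusive**
- **Before the final turn:** The coarse scene view put the needle 0.29 rad short of the tab, while the turn count put it 0.2 rad short. The close view after release settled it.
- **Camera offset:** The wrist camera read about 1.5–2 mm off sideways against the gripped lift, and I corrected the placing for it.
- **Tray still home:** My final check compared the flange before and after the turning, and the two agreed within 0.5 mm. The mask had also caught other parts of the press, so this is weak evidence.
- **Lift under the pad:** I did not measure its squareness again once it was under load.

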